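# Sort the coil plungers by length and lock the tray

## Robot

A 6-joint arm with a two-finger parallel gripper is mounted at the origin on the work surface. World frame = base frame: x ahead of the robot, y to its left, z up, the work surface at z = 0. Lengths are in m, angles in rad, forces in N, time in s.
With the tool pointing down it reaches from about 0.3 to 0.875 m from the base axis. Payload 4.2 kg.
Tool frame: the origin (TCP) lies midway between the tips of the shut fingers; the grasp point (between the pads) lies 19 mm behind it; z points along the fingers, y is the line along which they close (so a half turn about z gives the same grasp; the last joint's range is limited). The gripper opens to 85 mm and grips with 20 to 120 N. Pads are 22 mm wide; open, the fingers measure 114 mm over their backs; the gripper's body (76 mm by 85 mm) begins 54 mm behind the grasp point. The pads swing forward as they close: fully open they stand 13 mm farther back than shut.
Start: joints at [-1.201, 0.32, 1.565, -0, 1.257, -0.02], TCP at [0.219, -0.532, 0.231] pointing down, gripper open.
Joint ranges: [-3.11, 3.11], [-0.84, 2.01], [0.21, 2.61], [-1.34, 4.49], [0.05, 2.63], [-2.56, 2.56]. Speed limits (rad/s): [2.57, 2.57, 3.14, 3.14, 3.14, 3.14].

## Interface

Orientations are given as a unit quaternion [x, y, z, w].
In Python, from cell import state, cams, arm gives the robot as it stands.
- The arm moves only by the tool jog_arm, never from a script. Its arguments are lists of equal length, an entry for each row: "gripper": the opening in per cent of the stroke, from 0 (shut) to 100 (fully open); "linear": the shift along the world's x, y, z in cm, a list of three; "yaw": the turn about the world's z in rad. In form: {"gripper": [gripper, ...], "linear": [[dx, dy, dz], ...], "yaw": [yaw, ...]}. A call has 1 to 10 rows; each row is the pose to reach, as a shift and turn from the pose commanded when the call began; what a row does not reach only later rows make up. A row lasts 1/8 s, in which the tool goes at most 62.5 mm and 10.7 degrees, less where a joint would pass 70% of its speed; a pose out of reach is approached as far as the arm can. A call with a gripper value outside its range is refused whole. The fingers move at their own pace and stop on an object; "force" is the grip in N (left out, the last holds). Time passes only in rows, so rows that repeat a pose let the fingers close. It gives the time, the measured TCP pose, the force, the opening and the grip force at its end, in the units of the state.
- state(): the state, without advancing time (a new reading comes with each control period).
- cams.get_image(name): name is "side" or "top"; returns the picture (384x512x3 uint8, red, green, blue); there is no depth.
- cams.get_calibration(name): a dict with "K" (3x3 intrinsics, pixels), "world_to_cam" (4x4, takes a point from world to camera coordinates). Camera axes: x right, y up, looking along -z (the intrinsics and any distortion apply to the point x, -y, -z); pixel columns grow to the right and rows downward; lengths in m; the calibration is good to about 2 mm. A picture is of the moment at which its call begins. get_calibration takes no time and is no camera call.
- arm.sign_off(): hands the job in; it is judged then, once.
The state is a dict: "time": time; "joint_positions": joint angles; "dq": joint speeds; "effort": joint torques, N m; "ee_pos": TCP position; "orientation": TCP orientation; "wrist_force": force on the tool from outside, world axes, zero at the start; "ft_torque": the same for the moment, N m; "opening": finger opening in m; "finger_force": force on a finger pad.
Only numpy, scipy, OpenCV 4.12 (cv2) and the standard library are available. Lean on these libraries where they do the work, as an engineer would, in place of code of your own. Each camera call takes 0.05 s, during which the arm holds its last target. There are 200 camera calls.

## Task

Three loose steel coil plungers on the bench look alike but come in two lengths: find out which each is and lay it in a free cradle of the tray row made for that length, next to the ones already sorted, settled down in the cradle between the spine and the end wall. Then slide the tray's bolt fully home into its keeper so that its tongues lock the plungers in. Leave the flipper bat, the coil bracket and the bulb cover where they are.

Things in the scene. Friction and masses are not known exactly. Their poses are not given: they have to be found in the camera images.
- tray: Wooden plunger tray fixed to the bench, 168 (x) x 190 (y) mm, base 8 mm thick. Origin on the bench below the spine. The spine, 24 mm wide, 34.5 mm high, runs along y from -105 to +85. On its -x side is the short plungers' row, on its +x side the long ones': three cradles each, axes along x, side by side at y = -44, 0, +44 mm. Nothing but the bolt's knob rises above 43 mm.
- plunger_a: One of three loose look-alike steel coil plungers: round bar, 14 mm in diameter, flat ends, slotted and pinned at one end, either 50 or 60 mm long. Which it is is not recorded: gauge it, e.g. end to end between the fingertips, or by eye. 50 to 85 g. Origin at its middle, on its axis (7 mm above the bench when lying); x along its length. May be laid either way round.
- plunger_b: One of three loose look-alike steel coil plungers: round bar, 14 mm in diameter, flat ends, slotted and pinned at one end, either 50 or 60 mm long. Which it is is not recorded: gauge it, e.g. end to end between the fingertips, or by eye. 50 to 85 g. Origin at its middle, on its axis (7 mm above the bench when lying); x along its length. May be laid either way round.
- plunger_c: One of three loose look-alike steel coil plungers: round bar, 14 mm in diameter, flat ends, slotted and pinned at one end, either 50 or 60 mm long. Which it is is not recorded: gauge it, e.g. end to end between the fingertips, or by eye. 50 to 85 g. Origin at its middle, on its axis (7 mm above the bench when lying); x along its length. May be laid either way round.
- sorted_short: A 50 mm long plunger, 14 mm in diameter, already lying in a cradle of the short row. Origin at its middle, x along its length.
- sorted_long: A 60 mm long plunger, 14 mm in diameter, already lying in a cradle of the long row. Origin at its middle, x along its length.
- short_cradle_1 (a point): Cradle of the short row, at x = -39.5, y = -44 mm in the tray's frame: where the middle of a seated 50 mm plunger lies, 25.9 mm above the bench, its axis along the tray's x. 90-degree V notches in two battens (tops 25 mm high, 10 mm wide) at its ends; the 35 mm between them is open down to 8 mm for the fingers. Spine to end wall (27 mm high): 55 mm, so 2.5 mm spare at each end.
- short_cradle_2 (a point): Cradle of the short row, at x = -39.5, y = 0 mm in the tray's frame: where the middle of a seated 50 mm plunger lies, 25.9 mm above the bench, its axis along the tray's x. 90-degree V notches in two battens (tops 25 mm high, 10 mm wide) at its ends; the 35 mm between them is open down to 8 mm for the fingers. Spine to end wall (27 mm high): 55 mm, so 2.5 mm spare at each end.
- short_cradle_3 (a point): Cradle of the short row, at x = -39.5, y = 44 mm in the tray's frame: where the middle of a seated 50 mm plunger lies, 25.9 mm above the bench, its axis along the tray's x. 90-degree V notches in two battens (tops 25 mm high, 10 mm wide) at its ends; the 35 mm between them is open down to 8 mm for the fingers. Spine to end wall (27 mm high): 55 mm, so 2.5 mm spare at each end.
- long_cradle_1 (a point): Cradle of the long row, at x = 44.5, y = -44 mm in the tray's frame: where the middle of a seated 60 mm plunger lies, 25.9 mm above the bench, its axis along the tray's x. 90-degree V notches in two battens (tops 25 mm high, 10 mm wide) at its ends; the 45 mm between them is open down to 8 mm for the fingers. Spine to end wall (27 mm high): 65 mm, so 2.5 mm spare at each end.
- long_cradle_2 (a point): Cradle of the long row, at x = 44.5, y = 0 mm in the tray's frame: where the middle of a seated 60 mm plunger lies, 25.9 mm above the bench, its axis along the tray's x. 90-degree V notches in two battens (tops 25 mm high, 10 mm wide) at its ends; the 45 mm between them is open down to 8 mm for the fingers. Spine to end wall (27 mm high): 65 mm, so 2.5 mm spare at each end.
- long_cradle_3 (a point): Cradle of the long row, at x = 44.5, y = 44 mm in the tray's frame: where the middle of a seated 60 mm plunger lies, 25.9 mm above the bench, its axis along the tray's x. 90-degree V notches in two battens (tops 25 mm high, 10 mm wide) at its ends; the 45 mm between them is open down to 8 mm for the fingers. Spine to end wall (27 mm high): 65 mm, so 2.5 mm spare at each end.
- bolt (a joint): Tray's locking bolt, in m: a flat steel strip in guides on the spine, closing along the tray's +y against 3 N of friction. 0 = open (starts within 4 mm of it): its three 12 mm wide tongues lie midway between cradles. 0.022 = fully home on a stop: nose through the keeper, tongues over the plungers' inner ends. Tongues reach 8 mm past the spine's faces, 35 to 38 mm high, 2 mm above seated plungers.
- bolt_knob (a point): Middle of the bolt's upright round knob, 12 mm in diameter and 24 mm tall (from 38 to 62 mm above the bench), at the tray's -y end (y = -91 mm in the tray's frame when open); moves with the bolt, which closes along the tray's +y.
- vise: Small cast-iron bench vise, fixed, about 185 mm long (x, screw handle at the -x end), 112 mm over its handle (y), 97 mm high, with a steel flipper link clamped upright in its jaws reaching 136 mm high. Origin below its base. Leave alone.
- flipper_bat: Black plastic flipper bat lying flat, 75 mm long (from -13 to +62 mm along x), 26 mm wide, 14 mm thick, its steel shaft standing up to 59 mm at the origin. Leave alone.
- coil_bracket: Brass L-shaped coil bracket, 50 x 45 mm foot, 40 mm high. Origin below the middle of the foot. Leave alone.
- bulb_cover: Green glass bulb cover, 34 mm wide, 32 mm high dome. Origin at the middle of its underside. Leave alone.
There are look-alikes about, which are no part of the job. Leave any orange look-alike of the plunger_b alone. What is shaped like the plunger_a but brown is not meant.

How it is judged:
By the outcome, as a careful person would: the job done as asked, in the order asked, and still so for the second after the job is handed in, with the robot touching nothing.
It also fails if it takes over 72 s, if anything falls off the work surface, if the arm or the gripper's body presses on something with over 40 N, if the wrist force passes 120 N, or if a joint passes its speed limit or range.

## Working session

There is one attempt and no reset: what is moved stays moved. The work goes in short steps, Python scripts to look and compute and a tool call to move; the robot and the scene stay as the last step left them, time stands still between calls to the robot, and variables do not carry over. Pictures are saved under pics/ and viewed, at most 10 in all, crops included, and the job is handed in when it is done.

Besides the shell and the picture viewer there is one more tool, called as name(argument=value, ...) on one line, values as JSON. jog_arm: Moves the arm, as the interface text tells. Its arguments: {"type":"object","properties":{"gripper":{"type":"array","items":{"type":"number"}},"linear":{"type":"array","items":{"type":"array","items":{"type":"number"}}},"yaw":{"type":"array","items":{"type":"number"}},"force":{"type":"number"}},"required":["gripper","linear","yaw"]}

```bash
mkdir -p pics; ls; python3 - <<'E'
from cell import state,cams
import cv2
s=state();print(s['time'],s['ee_pos'],s['orientation'],s['opening'])
for n in('top','side'):
    cv2.imwrite(f'pics/{n}0.png',cv2.resize(cams.get_image(n)[:,:,::-1],(800,600),interpolation=cv2.INTER_CUBIC))
    c=cams.get_calibration(n);print(n,c)
E
```

```text
pics
0.0 [ 0.21834503 -0.53143253  0.2304933 ] [ 9.81064503e-01  1.93679391e-01 -1.45909517e-04 -8.44000179e-04] 0.08474982565828636
top {'K': array([[347.75362925,   0.        , 254.86488358],
       [  0.        , 347.75362925, 186.32169779],
       [  0.        ,   0.        ,   1.        ]]), 'world_to_cam': array([[-0.00513782, -0.99996438, -0.00669675, -0.07940676],
       [ 0.99736682, -0.0056087 ,  0.07230466, -0.59892392],
       [-0.07233964, -0.00630763,  0.99736011, -1.02135566],
       [ 0.        ,  0.        ,  0.        ,  1.        ]])}
side {'K': array([[420.44771419,   0.        , 250.53340087],
       [  0.        , 420.44771419, 191.58397535],
       [  0.        ,   0.        ,   1.        ]]), 'world_to_cam': array([[ 0.95891306, -0.28364511, -0.0055853 , -0.60019939],
       [ 0.1709224 ,  0.56189662,  0.80935637, -0.09251846],
       [-0.22643161, -0.77705704,  0.58729131, -0.86887161],
       [ 0.        ,  0.        ,  0.        ,  1.        ]])}
```

View pics/top0.png

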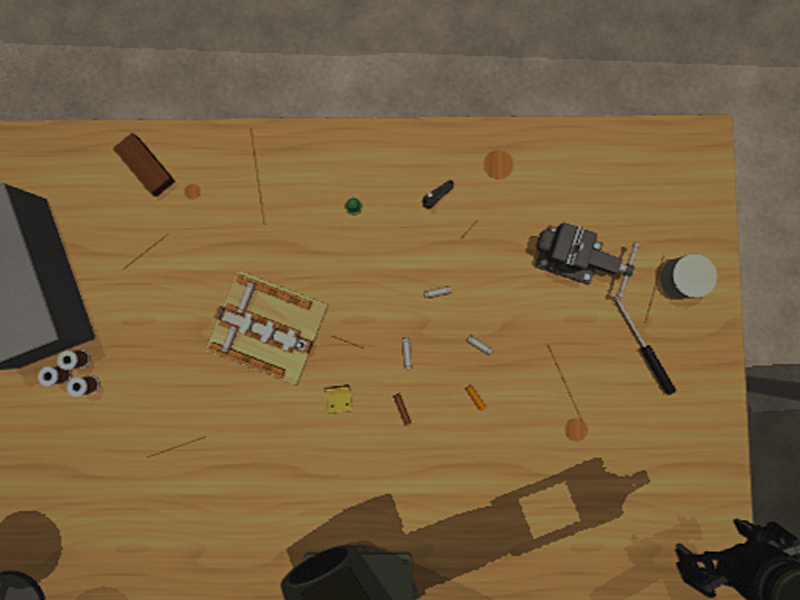

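View pics/side0.png

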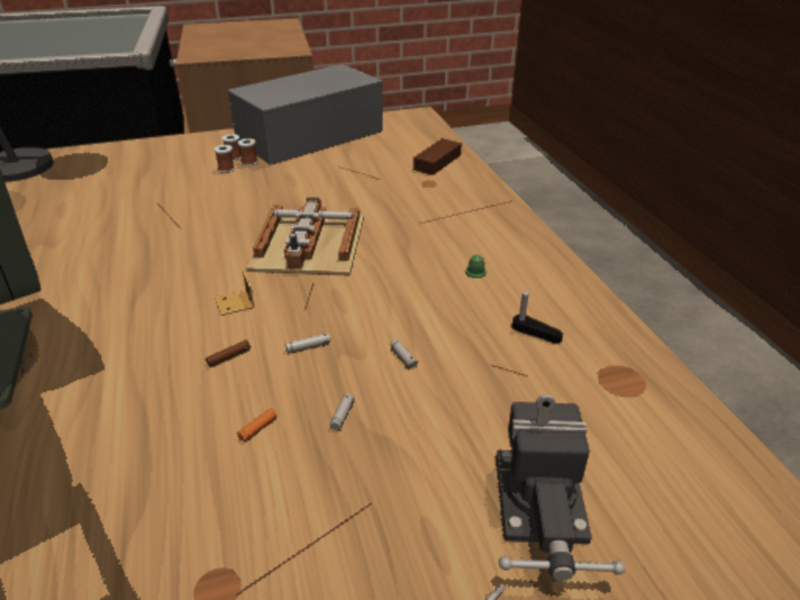

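The top view shows loose plungers at about (437,292), (407,353) and (479,345). The tray is around (268,330), with its knob near (303,345). The sorted plungers lie at its far (+y) end, and cradles 1 and 2 are free in both rows. The orange and brown look-alikes sit at the bottom of the group.

```bash
cat > h.py <<'E'
import numpy as np,cv2
from cell import state,cams
def ray(n,uv,z):
    c=cams.get_calibration(n);K,T=c['K'],c['world_to_cam'];R,t=T[:3,:3],T[:3,3]
    d=np.linalg.inv(K)@np.array([uv[0],uv[1],1.]);d=R.T@(d*[1,-1,-1]);o=-R.T@t
    return o+d*(z-o[2])/d[2]
def proj(n,p):
    c=cams.get_calibration(n);q=(c['world_to_cam']@np.append(p,1))[:3]*[1,-1,-1];q=c['K']@q;return q[:2]/q[2]
def bars(n,im,boxes,z=.007):
    "steel blobs within boxes (in 800x600 px): centre, axis angle, length, width in world on plane z"
    hsv=cv2.cvtColor(im,cv2.COLOR_RGB2HSV).astype(float)
    out=[]
    for (x,y,r) in boxes:
        x,y,r=x*.64,y*.64,r*.64
        yy,xx=np.mgrid[int(y-r):int(y+r)+1,int(x-r):int(x+r)+1]
        s=hsv[yy,xx,1]; bg=np.median(s)
        a=np.clip((bg-s)/(bg-20),0,1);a[a<.25]=0
        m=(a>0).astype(np.uint8);k,lab,st,_=cv2.connectedComponentsWithStats(m)
        a[lab!=1+np.argmax(st[1:,4])]=0
        P=np.array([ray(n,(u,v),z)[:2] for u,v in zip(xx.ravel(),yy.ravel())]);w=a.ravel()/a.sum()
        c=w@P;C=(P-c).T@((P-c)*w[:,None]);e,V=np.linalg.eigh(C);ax=V[:,1]
        pw=(P-c)@ax;on=pw[a.ravel()>.5]
        out.append((c.round(4),round(np.arctan2(ax[1],ax[0])%np.pi,3),(np.sqrt(12*e[::-1])*1e3).round(1),round(np.ptp(on)*1e3,1)))
    return out
E
python3 - <<'E'
from h import *
t=cams.get_image('top');s=cams.get_image('side')
for o in bars('top',t,[(437,292,24),(407,353,26),(479,345,24)]):print('T',o)
for o in bars('side',s,[(343,411,28),(308,343,32),(404,353,26)]):print('S',o)
hsv=cv2.cvtColor(t,cv2.COLOR_RGB2HSV)
print(hsv[int(360*.64),int(270*.64)],hsv[int(370*.64),int(295*.64)],hsv[300,200])
a=cv2.resize(t[170:250,125:215],None,fx=6,fy=6,interpolation=cv2.INTER_CUBIC)
b=cv2.resize(s[120:180,150:240],None,fx=6,fy=6,interpolation=cv2.INTER_CUBIC)[:480]
b=cv2.copyMakeBorder(b,0,480-b.shape[0],0,0,cv2.BORDER_CONSTANT)
im=np.hstack([a,b]);im=cv2.resize(im,None,fx=.74,fy=.74)
cv2.imwrite('pics/crop1.png',im[:,:,::-1]);print(im.shape)
E
```

```text
Traceback (most recent call last):
  File "h.py", line 20, in bars
    P=np.array([ray(n,(u,v),z)[:2] for u,v in zip(xx.ravel(),yy.ravel())]);w=a.ravel()/a.sum()
                ~~~^^^^^^^^^^^
  File "h.py", line 4, in ray
    c=cams.get_calibration(n);K,T=c['K'],c['world_to_cam'];R,t=T[:3,:3],T[:3,3]
ValueError: time passes only in moves, steps and waits
```

```bash
sed -i 's/^def ray/import functools\ncal=functools.lru_cache(None)(cams.get_calibration)\ndef ray/; s/c=cams.get_calibration(n)/c=cal(n)/' h.py
cat > m.py <<'E'
from h import *
t=cams.get_image('top');s=cams.get_image('side')
for o in bars('top',t,[(437,292,24),(407,353,26),(479,345,24)]):print('T',o)
for o in bars('side',s,[(343,411,28),(308,343,32),(404,353,26)]):print('S',o)
hsv=cv2.cvtColor(t,cv2.COLOR_RGB2HSV)
print(hsv[int(360*.64),int(270*.64)],hsv[int(370*.64),int(295*.64)],hsv[300,200])
a=cv2.resize(t[170:250,125:215],None,fx=6,fy=6,interpolation=cv2.INTER_CUBIC)
b=cv2.resize(s[120:180,150:240],None,fx=6,fy=6,interpolation=cv2.INTER_CUBIC)[:480]
b=cv2.copyMakeBorder(b,0,480-b.shape[0],0,0,cv2.BORDER_CONSTANT)
im=np.hstack([a,b]);im=cv2.resize(im,None,fx=.74,fy=.74)
cv2.imwrite('pics/crop1.png',im[:,:,::-1]);print(im.shape)
E
python3 m.py
```

```text
T (array([ 0.5987, -0.1577]), np.float64(1.791), array([50.8, 13.2]), np.float64(50.8))
T (array([ 0.4807, -0.0977]), np.float64(0.091), array([60.5, 13.3]), np.float64(58.1))
T (array([ 0.4956, -0.2378]), np.float64(1.006), array([51.4, 13.2]), np.float64(51.4))
S (array([ 0.493 , -0.2357]), np.float64(1.02), array([57.5, 14. ]), np.float64(59.3))
S (array([ 0.4774, -0.0946]), np.float64(0.104), array([60. , 20.8]), np.float64(60.2))
S (array([ 0.5962, -0.1549]), np.float64(1.746), array([57.1, 15.3]), np.float64(60.7))
[ 26 102 148] [ 26 102 145] [ 18 142 145]
(355, 799, 3)
```

View pics/crop1.png

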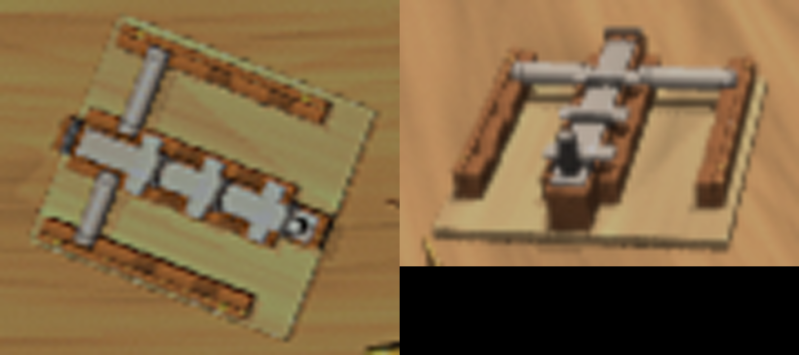

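The tray crop confirms the sorted plungers are in cradle 3 of both rows and the bolt is open, with the knob at crop (300,225). By top-view length, one loose plunger is 60 mm and two are about 51 mm. Next I need the tray pose.

```bash
cat > tray.py <<'E'
from h import *
for n,(x0,y0,x1,y1),seeds in(('top',(125,170,215,250),None),('side',(150,120,240,180),None)):
    im=cams.get_image(n);hsv=cv2.cvtColor(im,cv2.COLOR_RGB2HSV).astype(int)
    m=np.zeros(hsv.shape[:2],np.uint8);sub=hsv[y0:y1,x0:x1]
    m[y0:y1,x0:x1]=((abs(sub[...,0]-26)<=4)&(sub[...,1]>60)&(sub[...,1]<135)&(sub[...,2]>90))
    k,lab,st,_=cv2.connectedComponentsWithStats(m)
    keep=[i for i in range(1,k) if st[i,4]>40];print(n,st[keep].tolist())
    q=np.argwhere(np.isin(lab,keep))[:,::-1]
    P=np.array([ray(n,p,.008)[:2] for p in q],np.float32)*1000
    r=cv2.minAreaRect(P);print(r);b=cv2.boxPoints(r)
    c=np.array(r[0]);print('size',r[1])
    # tray y axis: long side(190) pointing to +world y
    e=[b[1]-b[0],b[2]-b[1]];
    v=max(e,key=np.linalg.norm);v=v/np.linalg.norm(v);v*=np.sign(v[1])
    ex=np.array([v[1],-v[0]]);o=c-5*ex+10*v
    print('yaw',np.arctan2(ex[1],ex[0]),'origin',o)
t=cams.get_image('top')
for o in bars('top',t,[(247,293,16),(230,336,15)],.0259):print(o)
E
python3 tray.py
```

```text
top [[160, 185, 50, 33, 587], [135, 209, 11, 10, 77], [150, 215, 47, 31, 518]]
((541.44140625, 169.23562622070312), (188.5965576171875, 186.1140594482422), 68.36697387695312)
size (188.5965576171875, 186.1140594482422)
yaw -0.37756717 origin [540.48018575 180.37456954]
side []Traceback (most recent call last):
  File "tray.py", line 10, in <module>
    r=cv2.minAreaRect(P);print(r);b=cv2.boxPoints(r)
cv2.error: OpenCV(4.12.0) /io/opencv/modules/imgproc/src/convhull.cpp:143: error: (-215:Assertion failed) total >= 0 && (depth == CV_32F || depth == CV_32S) in function 'convexHull'
```

```bash
cat > tray2.py <<'E'
from h import *
f=lambda x,y:((x+.5)/4.44-.5+125,(y+.5)/4.44-.5+170)
g=lambda x,y:((x-400+.5)/4.44-.5+150,(y+.5)/4.44-.5+120)
for n,p in(('TL',(122,17)),('TR',(377,113)),('BR',(287,340)),('BL',(33,240))):
    print(n,ray('top',f(*p),.008)[:2]*1000)
print('side L,R',ray('side',g(435,233),.008)[:2]*1000,ray('side',g(727,241),.008)[:2]*1000)
print('knob',ray('top',f(300,227),.062)[:2]*1000,ray('side',g(569,133),.062)[:2]*1000)
t=cams.get_image('top');s=cams.get_image('side')
# bright steel of the sorted bars, by saturation threshold in oriented crops
for n,im,bx in(('top',t,[(152,183,163,201),(142,208,152,226)]),('side',s,[(174,132,193,140),(205,132,232,141)])):
    h=cv2.cvtColor(im,cv2.COLOR_RGB2HSV).astype(float)
    for x0,y0,x1,y1 in bx:
        m=(h[y0:y1,x0:x1,1]<60)&(h[y0:y1,x0:x1,2]>90);q=np.argwhere(m)[:,::-1]+[x0,y0]
        P=np.array([ray(n,p,.0259)[:2] for p in q])*1000;c=P.mean(0);U,S,V=np.linalg.svd(P-c,full_matrices=False);a=V[0]*np.sign(V[0][0])
        print(n,len(q),c,'ang',np.arctan2(a[1],a[0]),'len',np.ptp((P-c)@a))
E
python3 tray2.py
```

```text
TL [640.63161099 230.8754705 ]
TR [573.64072058  55.18099294]
BR [420.28253549 115.45766028]
BL [488.43701824 289.06851273]
side L,R [417.79926069 112.35813511] [572.52868342  56.69778688]
knob [497.7094281   97.18400607] [497.58516496 106.84507266]
top 71 [585.98574184 212.10830536] ang -0.3821984133383085 len 54.08004386302655
top 63 [510.43276905 241.25203037] ang -0.34339824395582247 len 47.51705924999038
side 66 [506.50238197 246.49672678] ang -0.5099672736767864 len 49.294648327763596
side 71 [585.90646774 217.19267929] ang -0.4026022673357157 len 57.894205741519954
```

jog_arm(gripper=[50, 50, 50, 50, 50, 50, 50, 50, 50, 50], linear=[[5, 5, 0], [9, 9, 0], [14, 14, 0], [18, 18, -1], [23, 23, -2], [28, 28, -4], [32, 32, -6], [36, 36, -8], [37.9, 37.5, -11], [37.9, 37.5, -11]], yaw=[0.15, 0.3, 0.45, 0.6, 0.75, 0.9, 1.05, 1.2, 1.39, 1.39], force=40)

```text
time: 1.75
ee_pos: [0.5975, -0.1541, 0.1179]
orientation: [0.628, 0.778, -0.001, -0.003]
wrist_force: [-0.3, -0.5, 1.0]
opening: 0.043
finger_force: 0.0
```

jog_arm(gripper=[50, 50, 50, 50, 10, 10, 10, 10, 10, 10], linear=[[0, 0, -5], [0, 0, -9], [0, 0, -11.4], [0, 0, -11.4], [0, 0, -11.4], [0, 0, -11.4], [0, 0, -11.4], [0, 0, -11.4], [0, 0, -9], [0, 0, -4]], yaw=[0, 0, 0, 0, 0, 0, 0, 0, 0, 0])

```text
time: 3.0
ee_pos: [0.596, -0.1564, 0.0805]
orientation: [0.63, 0.777, -0.001, -0.002]
wrist_force: [1.6, -0.3, 0.4]
opening: 0.0097
finger_force: 36.5
```

```bash
python3 - <<'E'
from h import *
a=cams.get_image('side');b=cams.get_image('top')
x=cv2.resize(a[150:300,180:310],(390,450),interpolation=cv2.INTER_CUBIC);y=cv2.resize(b[130:250,220:330],(410,450),interpolation=cv2.INTER_CUBIC)
cv2.imwrite('pics/g1.png',np.hstack([x,y])[:,:,::-1])
E
```

```text
(no output)
```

View pics/g1.png

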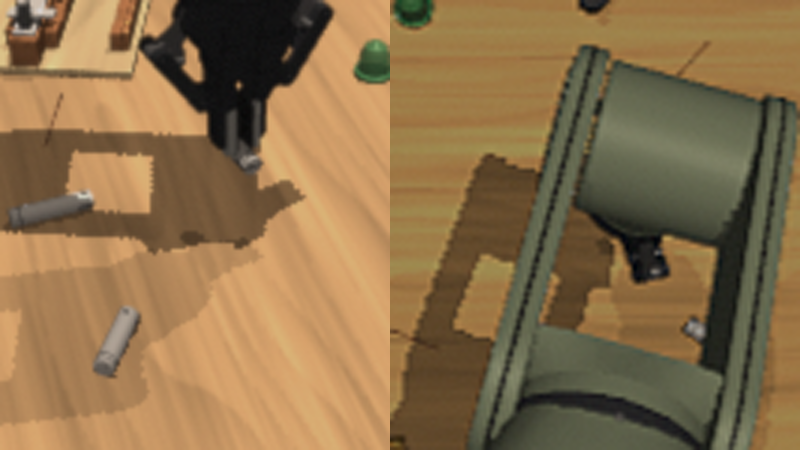

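Plunger A is held only at the fingertips in the side view (around (245,160)), and the 9.7 mm opening says it is pinched above its axis. I'll set it down and regrip deeper.

jog_arm(gripper=[10, 10, 10, 40, 40, 40, 10, 10, 10, 10], linear=[[0, 0, -5], [0, 0, -7.4], [0, 0, -7.4], [0, 0, -7.4], [0, 0, -7.4], [0, 0, -7.9], [0, 0, -7.9], [0, 0, -7.9], [0, 0, -7.9], [0, 0, -7.9]], yaw=[0, 0, 0, 0, 0, 0, 0, 0, 0, 0])

```text
time: 4.35
ee_pos: [0.5975, -0.1569, 0.0023]
orientation: [0.629, 0.777, 0.0, 0.0]
wrist_force: [0.5, -0.5, 0.6]
opening: 0.0122
finger_force: 39.0
```

jog_arm(gripper=[30, 30, 30, 10, 10, 10, 10, 10], linear=[[0, 0, 0], [0, 0, 0], [0, 0, -0.2], [0, 0, -0.2], [0, 0, -0.2], [0, 0, -0.2], [0, 0, -0.2], [0, 0, -0.2]], yaw=[0, 0, 0, 0, 0, 0, 0, 0])

```text
time: 5.35
ee_pos: [0.5977, -0.1569, 0.0005]
orientation: [0.63, 0.777, 0.0, 0.0]
wrist_force: [-0.4, -0.7, 2.9]
opening: 0.0124
finger_force: 39.6
```

jog_arm(gripper=[10, 10, 10, 10, 10, 10, 10, 10, 10, 10], linear=[[0, 0, 5], [0, 0, 10], [-2, 5, 10], [-3.5, 11, 10], [-5, 17, 10], [-7, 23, 10], [-8.5, 29, 10], [-10, 34, 9], [-10.5, 35.7, 7], [-10.5, 35.7, 5.5]], yaw=[0, 0, 0.16, 0.32, 0.48, 0.64, 0.8, 0.96, 0.99, 0.99])

```text
time: 6.6
ee_pos: [0.4915, 0.201, 0.0542]
orientation: [0.184, 0.983, -0.0, -0.001]
wrist_force: [0.2, -0.4, -0.8]
opening: 0.012
finger_force: 39.2
```

```bash
cat > look.py <<'E'
import sys
from h import *
a=cams.get_image('side');b=cams.get_image('top');s=state();print(s['time'],s['ee_pos'],s['opening'],s['wrist_force'])
x=cv2.resize(a[110:185,145:245],(480,360),interpolation=cv2.INTER_CUBIC);y=cv2.resize(b[165:252,125:215],(320,310),interpolation=cv2.INTER_CUBIC)
y=cv2.copyMakeBorder(y,0,50,0,0,cv2.BORDER_CONSTANT)
cv2.imwrite(f'pics/{sys.argv[1]}.png',np.hstack([x,y])[:,:,::-1])
E
python3 look.py p1
```

```text
6.7 [0.49114176 0.19904557 0.05343329] 0.012208219336965379 [-0.28792745 -0.89363244 -0.75444343]
```

View pics/p1.png

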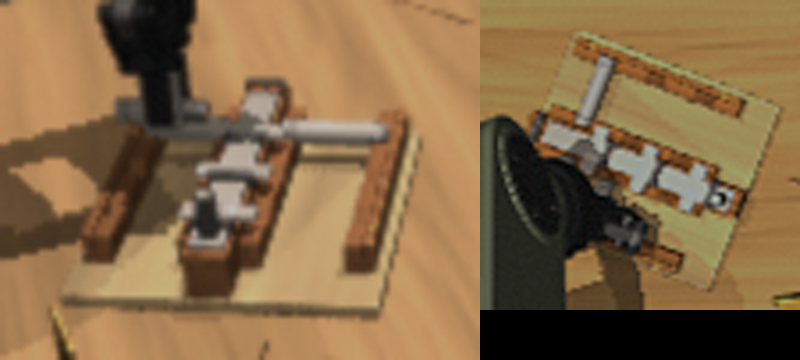

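```bash
python3 - <<'E'
from h import *
f=lambda x,y:((x+.5)/4.8-.5+145,(y+.5)/4.8-.5+110)
R=lambda p,z:ray('side',f(*p),z)[:2]*1000
print('bar ends',R((117,110),.060),R((208,108),.060))
for n,p in(('FL',(62,296)),('FR',(380,308)),('BRt',(420,137))):print(n,R(p,.008))
print('sorted long end',R((388,131),.0259))
ex=np.array([.932,-.362]);ey=np.array([.362,.932]);o=np.array([528.9,186.5])
for n,q,z in(('FL',(-79,-105),8),('FR',(89,-105),8),('BR',(89,85),8),('sl end',(74.5,44),25.9),('knobtop',(0,-90),62),('spine FLtop',(-12,-105),34.5),('spine FRtop',(12,-105),34.5),('wallR FR top',(89,-66),27),('wallL FL top',(-79,-66),27)):
    w=o+q[0]*ex+q[1]*ey
    for c in('side','top'):
        p=proj(c,np.array([*w,z])/1000)
        s,off=((4.8,4.8),(145,110)) if c=='side' else ((320/90,310/87),(125,165))
        v=(p-off+.5)*s-.5
        print(n,c,(v+([480,0] if c=='top' else 0)).round(1))
E
```

```text
bar ends [465.77756857 212.63313929] [513.85265237 200.28108912]
FL [418.27612825 116.09995752]
FR [573.85930787  56.85689239]
BRt [638.89382019 226.85430375]
sorted long end [615.53806738 207.26475469]
FL side [ 59.8 295.2]
FL top [707.6 294.2]
FR side [380.2 308.5]
FR top [780.4 108.2]
BR side [423.3 130.9]
BR top [574.6  29.1]
sl end side [388.6 136.8]
sl end top [606.6  60. ]
knobtop side [205.7 196.2]
knobtop top [713.4 201.7]
spine FLtop side [181.5 257. ]
spine FLtop top [731.2 220.9]
spine FRtop side [228.  258.8]
spine FRtop top [741.9 193.6]
wallR FR top side [388.6 237.2]
wallR FR top top [734.   90.5]
wallL FL top side [ 74.2 225. ]
wallL FL top top [659.5 279.5]
```

The side view shows the held plunger over short cradle 2, with ends at (117,110) and (208,108) and a length of about 49.6 mm, so it is short. Its offset matches that of the sorted plungers, so I'm lowering it.

jog_arm(gripper=[10, 10, 10, 10, 10, 10], linear=[[0, 0, 0], [0, 0, -1.2], [0, 0, -2.2], [0, 0, -2.8], [0, 0, -3.2], [0, 0, -3.2]], yaw=[0, 0, 0, 0, 0, 0])

```text
time: 7.45
ee_pos: [0.4924, 0.2001, 0.0231]
orientation: [0.185, 0.983, -0.0, -0.0]
wrist_force: [-0.3, 0.1, -0.5]
opening: 0.0123
finger_force: 39.2
```

jog_arm(gripper=[10, 10, 10, 10], linear=[[0, 0, -0.1], [0, 0, -0.2], [0, 0, -0.3], [0, 0, -0.3]], yaw=[0, 0, 0, 0])

```text
time: 7.95
ee_pos: [0.4927, 0.2003, 0.0205]
orientation: [0.185, 0.983, 0.0, 0.0]
wrist_force: [-0.2, 0.4, -0.1]
opening: 0.0121
finger_force: 39.3
```

jog_arm(gripper=[10, 10, 32, 32, 32, 32, 32, 32], linear=[[0, 0, -0.1], [0, 0, -0.1], [0, 0, -0.1], [0, 0, -0.1], [0, 0, -0.1], [0, 0, 3], [0, 0, 7], [0, 0, 10]], yaw=[0, 0, 0, 0, 0, 0, 0, 0])

```text
time: 8.95
ee_pos: [0.4927, 0.2001, 0.1217]
orientation: [0.185, 0.983, 0.0, 0.0]
wrist_force: [0.8, 0.5, -1.6]
opening: 0.0273
finger_force: 0.0
```

jog_arm(gripper=[50, 50, 50, 50, 50, 50, 50, 50, 50, 50], linear=[[0, -5, 0], [0, -10, 0], [0, -15, 0], [0, -20, 0], [0, -25, 0], [0, -30, 0], [0, -35, 0], [0, -40, -1], [0.2, -43.7, -3], [0.2, -43.7, -5]], yaw=[-0.18, -0.36, -0.54, -0.72, -0.9, -1.08, -1.26, -1.44, -1.62, -1.76])

```text
time: 10.2
ee_pos: [0.4946, -0.2397, 0.0697]
orientation: [0.877, 0.48, 0.0, 0.001]
wrist_force: [-0.7, 0.8, 0.5]
opening: 0.0429
finger_force: 0.0
```

```bash
python3 look.py p2; python3 -c "
from h import *
t=cams.get_image('top')
print(bars('top',t,[(407,353,26)]))
h=cv2.cvtColor(t,cv2.COLOR_RGB2HSV).astype(float)
for x0,y0,x1,y1 in [(142,208,152,226),(152,212,166,231)]:
    m=(h[y0:y1,x0:x1,1]<60)&(h[y0:y1,x0:x1,2]>90);q=np.argwhere(m)[:,::-1]+[x0,y0]
    P=np.array([ray('top',p,.0259)[:2] for p in q])*1000;print(len(q),P.mean(0))
"
```

```text
10.3 [ 0.49259589 -0.23682283  0.06809669] 0.04274669686656571 [0.20704604 1.31200017 0.10376367]
[(array([ 0.4807, -0.0977]), np.float64(0.088), array([60.4, 13.7]), np.float64(58.1))]
67 [510.23197459 241.17349702]
76 [496.28923398 201.34477408]
```

View pics/p2.png

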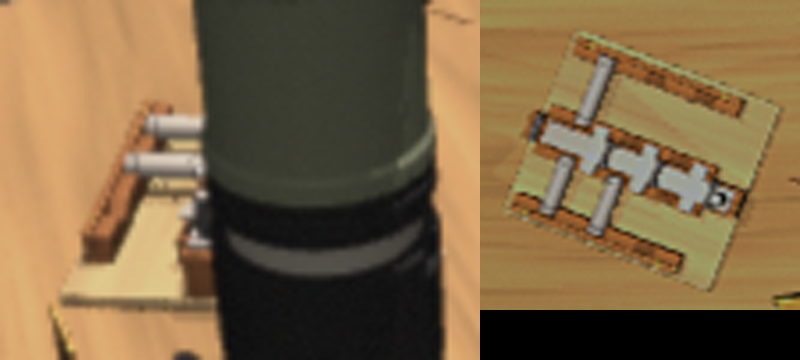

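Plunger A sits parallel to the sorted short one: in the top crop it is at (605,205) and the sorted one at (560,185). Now picking C.

jog_arm(gripper=[50, 50, 50, 10, 10, 10, 10, 10, 10, 10], linear=[[0, 0, -4], [0, 0, -7], [0, 0, -7], [0, 0, -7], [0, 0, -7], [0, 0, -7], [0, 0, -7], [0, 0, -7], [0, 0, -2], [0, 0, 3]], yaw=[0, 0, 0, 0, 0, 0, 0, 0, 0, 0])

```text
time: 11.6
ee_pos: [0.494, -0.2367, 0.101]
orientation: [0.875, 0.484, -0.001, -0.001]
wrist_force: [-0.1, -0.4, -1.4]
opening: 0.0121
finger_force: 39.2
```

jog_arm(gripper=[10, 10, 10, 10, 10, 10, 10, 10, 10, 10], linear=[[0, 5, 0], [0, 10, 0], [-0.5, 15, 0], [-0.8, 20, 0], [-1, 25, 0], [-1.2, 30, 0], [-1.5, 35, 0], [-1.8, 39.6, 0], [-1.8, 39.6, -2], [-1.8, 39.6, -4]], yaw=[0.18, 0.36, 0.54, 0.72, 0.9, 1.08, 1.26, 1.44, 1.62, 1.76])

```text
time: 12.85
ee_pos: [0.4764, 0.1599, 0.06]
orientation: [0.181, 0.983, 0.0, 0.0]
wrist_force: [-0.1, 0.9, -1.4]
opening: 0.0122
finger_force: 39.2
```

jog_arm(gripper=[10, 10, 10, 10, 10, 10], linear=[[0, 0, 0], [0, 0, -1.2], [0, 0, -2.2], [0, 0, -3], [0, 0, -3.7], [0, 0, -3.7]], yaw=[0, 0, 0, 0, 0, 0])

```text
time: 13.6
ee_pos: [0.4762, 0.159, 0.0228]
orientation: [0.185, 0.983, -0.0, -0.001]
wrist_force: [0.9, -1.0, 0.2]
opening: 0.012
finger_force: 39.2
```

No contact on the end walls, so I'll seat it, release and rise.

jog_arm(gripper=[10, 10, 10, 32, 32, 32, 32, 32, 32], linear=[[0, 0, -0.2], [0, 0, -0.4], [0, 0, -0.4], [0, 0, -0.4], [0, 0, -0.4], [0, 0, -0.4], [0, 0, 3], [0, 0, 7], [0, 0, 10]], yaw=[0, 0, 0, 0, 0, 0, 0, 0, 0])

```text
time: 14.72
ee_pos: [0.4768, 0.1591, 0.1248]
orientation: [0.185, 0.983, 0.0, 0.001]
wrist_force: [0.6, -0.2, -0.2]
opening: 0.0274
finger_force: 0.0
```

jog_arm(gripper=[50, 50, 50, 50, 50, 50, 50, 50, 50, 50], linear=[[0, -5, 0], [0, -10, 0], [0, -15, 0], [0, -20, 0], [0.3, -25.6, 0], [0.3, -25.6, -2], [0.3, -25.6, -6], [0.3, -25.6, -10], [0.3, -25.6, -12.3], [0.3, -25.6, -12.3]], yaw=[0.1, 0.2, 0.3, 0.4, 0.47, 0.47, 0.47, 0.47, 0.47, 0.47])

```text
time: 15.98
ee_pos: [0.4794, -0.097, -0.0004]
orientation: [-0.049, 0.999, 0.0, -0.001]
wrist_force: [-0.5, 0.5, 0.5]
opening: 0.0426
finger_force: 0.0
```

jog_arm(gripper=[10, 10, 10, 10, 10, 10, 10, 10], linear=[[0, 0, 0], [0, 0, 0], [0, 0, 0], [0, 0, 0], [0, 0, 0], [0, 0, 3], [0, 0, 7], [0, 0, 11]], yaw=[0, 0, 0, 0, 0, 0, 0, 0])

```text
time: 16.98
ee_pos: [0.4791, -0.0967, 0.1112]
orientation: [-0.049, 0.999, 0.0, -0.0]
wrist_force: [0.5, 0.2, -0.1]
opening: 0.012
finger_force: 39.1
```

jog_arm(gripper=[10, 10, 10, 10, 10, 10, 10, 10, 10], linear=[[1.8, 5, 0], [3.5, 10, 0], [5.2, 15, 0], [7, 20, 0], [9.1, 26.6, 0], [9.1, 26.6, 0], [9.1, 26.6, -2], [9.1, 26.6, -4], [9.1, 26.6, -5]], yaw=[-0.1, -0.2, -0.3, -0.4, -0.47, -0.47, -0.47, -0.47, -0.47])

```text
time: 18.1
ee_pos: [0.5693, 0.1681, 0.059]
orientation: [0.185, 0.983, -0.001, -0.001]
wrist_force: [0.6, -0.3, -0.5]
opening: 0.0122
finger_force: 39.3
```

jog_arm(gripper=[10, 10, 10, 10, 10, 10], linear=[[0, 0, 0], [0, 0, -1.2], [0, 0, -2.2], [0, 0, -3], [0, 0, -3.7], [0, 0, -3.7]], yaw=[0, 0, 0, 0, 0, 0])

```text
time: 18.85
ee_pos: [0.5702, 0.169, 0.0227]
orientation: [0.185, 0.983, -0.0, -0.001]
wrist_force: [-0.4, -0.7, -0.9]
opening: 0.0124
finger_force: 39.3
```

jog_arm(gripper=[10, 10, 10, 32, 32, 32, 32, 32, 32], linear=[[0, 0, -0.2], [0, 0, -0.4], [0, 0, -0.4], [0, 0, -0.4], [0, 0, -0.4], [0, 0, -0.4], [0, 0, 3], [0, 0, 7], [0, 0, 10]], yaw=[0, 0, 0, 0, 0, 0, 0, 0, 0])

```text
time: 19.98
ee_pos: [0.5708, 0.1691, 0.1248]
orientation: [0.185, 0.983, 0.0, 0.0]
wrist_force: [0.5, 0.4, 0.5]
opening: 0.0279
finger_force: 0.0
```

jog_arm(gripper=[32, 32, 32, 32, 32], linear=[[-3, -5, 2], [-5, -11, 4], [-7, -17, 4], [-7, -22, 4], [-7, -22, 4]], yaw=[0, 0, 0, 0, 0])

```text
time: 20.6
ee_pos: [0.5, -0.0539, 0.1635]
orientation: [0.187, 0.982, -0.0, 0.0]
wrist_force: [-0.2, 0.7, -0.8]
opening: 0.0274
finger_force: 0.0
```

```bash
python3 look.py p3
```

```text
20.7 [ 0.50034473 -0.05104326  0.16322178] 0.027196438571463245 [0.11688254 0.81651926 1.18385674]
```

View pics/p3.png

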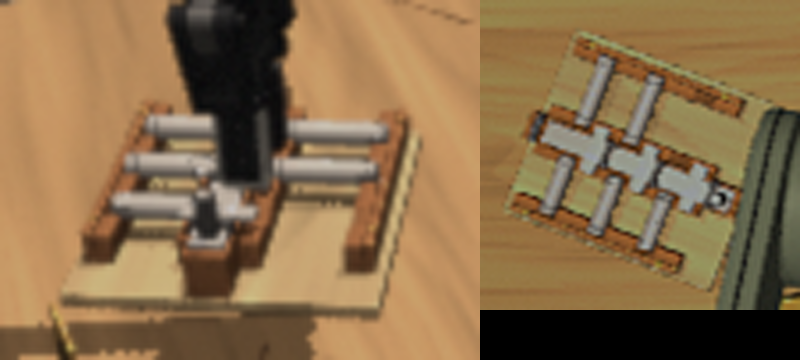

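All three plungers lie seated in the tray. In the top crop, B is at (645,108) in the long row, and A and C are at (605,205) and (655,222) in the short row. Next I'll push the bolt knob with the fingers shut.

jog_arm(gripper=[0, 0, 0, 0, 0, 0, 0], linear=[[-1, 5, 0], [-2, 10, -2], [-2, 11.1, -5], [-2, 11.1, -8], [-2, 11.1, -10.5], [-2, 11.1, -11.6], [-2, 11.1, -11.6]], yaw=[0, 0, 0, 0, 0, 0, 0])

```text
time: 21.58
ee_pos: [0.4802, 0.0609, 0.0469]
orientation: [0.184, 0.983, -0.0, -0.001]
wrist_force: [-0.1, -1.0, -0.2]
opening: -0.0001
finger_force: 0.0
```

jog_arm(gripper=[0, 0, 0, 0, 0, 0, 0, 0], linear=[[0.18, 0.47, 0], [0.36, 0.93, 0], [0.54, 1.4, 0], [0.72, 1.86, 0], [0.9, 2.33, 0], [0.99, 2.56, 0], [1.08, 2.8, 0], [1.08, 2.8, 0]], yaw=[0, 0, 0, 0, 0, 0, 0, 0])

```text
time: 22.58
ee_pos: [0.4913, 0.088, 0.0473]
orientation: [0.185, 0.983, -0.0, -0.0]
wrist_force: [0.2, -2.1, 0.1]
opening: 0.0001
finger_force: 1.1
```

jog_arm(gripper=[0, 0, 0, 0, 0], linear=[[0.11, 0.28, 0], [0.22, 0.56, 0], [0.33, 0.84, 0], [0.43, 1.12, 0], [0.43, 1.12, 0]], yaw=[0, 0, 0, 0, 0])

```text
time: 23.2
ee_pos: [0.4958, 0.0997, 0.0473]
orientation: [0.185, 0.983, 0.0, 0.0]
wrist_force: [0.0, -1.3, 1.5]
opening: -0.0002
finger_force: 0.8
```

jog_arm(gripper=[0, 0, 0, 0, 0], linear=[[0.07, 0.19, 0], [0.14, 0.37, 0], [0.22, 0.56, 0], [0.29, 0.74, 0], [0.36, 0.93, 0]], yaw=[0, 0, 0, 0, 0])

```text
time: 23.82
ee_pos: [0.4979, 0.1057, 0.0472]
orientation: [0.183, 0.983, -0.003, -0.001]
wrist_force: [-1.7, -19.5, 6.1]
opening: 0.0
finger_force: 9.6
```

```bash
python3 look.py p4
```

```text
23.925 [0.49784752 0.10561577 0.04724297] 3.271781552813975e-05 [ -1.70091962 -15.66104466   5.1226539 ]
```

View pics/p4.png

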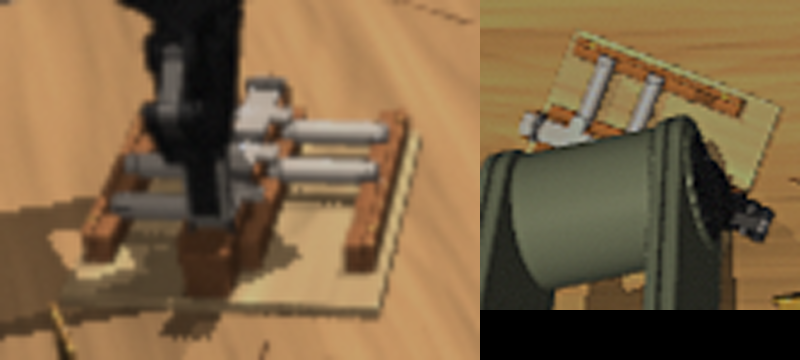

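The force jump to 19.5 N suggests the stop, and the nose shows past the keeper at (528,125) in the top crop. I'll press slightly more, back off and check.

jog_arm(gripper=[0, 0, 0, 0, 0, 0, 0, 0], linear=[[0.04, 0.1, 0], [0.06, 0.15, 0], [0.06, 0.15, 0], [-1.5, -4, 0], [-1.5, -4, 5], [-1.5, -4, 10], [-1.5, -10, 12], [-1.5, -16, 12]], yaw=[0, 0, 0, 0, 0, 0, 0, 0])

```text
time: 24.92
ee_pos: [0.486, -0.0515, 0.1697]
orientation: [0.184, 0.983, 0.001, 0.003]
wrist_force: [1.3, -0.6, -0.8]
opening: 0.0003
finger_force: 0.0
```

jog_arm(gripper=[0, 0, 0, 0, 0], linear=[[0, -5, 0], [0, -11, 0], [0, -16, 0], [0, -22, 0], [0, -22, 0]], yaw=[0, 0, 0, 0, 0])

```text
time: 25.55
ee_pos: [0.4847, -0.2744, 0.1671]
orientation: [0.187, 0.982, 0.0, 0.001]
wrist_force: [0.6, 1.2, -0.1]
opening: -0.0001
finger_force: 0.0
```

```bash
python3 look.py p5
```

```text
25.65 [ 0.48420318 -0.27094999  0.16692611] -0.00020775527060241475 [ 0.00454423  1.37099687 -0.59381933]
```

View pics/p5.png

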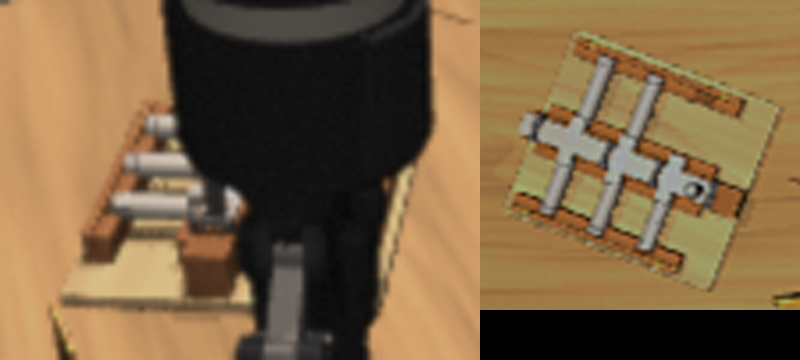

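The knob moved from (721,199) to (694,189), about 22 mm. The tongues cover the inner ends of the plungers and the nose is through the keeper.

```bash
python3 -c "
from cell import arm
print(arm.sign_off())"
```

```text
the job is handed in; nothing more can be done
None
```

The job is handed in at about 26 s: two 50 mm plungers lie in short cradles 1 and 2, the 60 mm plunger is in long cradle 2, and the bolt went about 22 mm to its stop, with its tongues over the plungers.

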